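Lay out the fiddle parts on their outlines

ROBOT

A 6-joint arm with a two-finger parallel gripper is mounted at the origin on the work surface. World frame = base frame: x ahead of the robot, y to its left, z up, the work surface at z = 0. Lengths are in m, angles in rad, forces in N, time in s.
With the tool pointing down it reaches from about 0.275 to 0.825 m from the base axis. Payload 4.9 kg.
Tool frame: the origin (TCP) lies at the centre of the arm's flange, where the gripper is bolted on; the fingertips stand 173 mm ahead of it and the grasp point (between the pads) lies 155 mm ahead of it; z points along the fingers, y is the direction in which the jaws open and shut (so a half turn about z gives the same grasp; the last joint's range is limited). The gripper opens to 85 mm and grips with 20 to 120 N. Pads are 22 mm wide; open, the fingers measure 114 mm over their backs; the gripper's body (76 mm by 85 mm) begins 54 mm behind the grasp point. The pads swing forward as they close: fully open they stand 13 mm farther back than shut.
Start: joints at [1.19, 0.326, -0.193, 1.052, 0, 1.437], TCP at [0.134, 0.533, 0.405] pointing down, gripper open.
Joint ranges: [-2.65, 2.65], [-0.97, 1.79], [-1.3, 1.35], [-1.93, 2.1], [-1.47, 1.37], [-3.14, 3.14]. Speed limits (rad/s): [2.57, 2.57, 3.14, 3.14, 3.14, 3.14].

INTERFACE

Orientations are given as a unit quaternion [x, y, z, w].
In Python, from station import get_state, read_camera, finish_job gives the robot as it stands. The module is installed in compiled form; this text tells all that it offers.
- The arm moves only by the shell command python3 -m creep 'ROWS' [OPENING] [FORCE]. ROWS is JSON, a list of rows, each a list of 6 numbers: the shift along the tool's x, y, z normalised to -1 to 1, where 1 is 50 cm, then the turn, a rotation vector about the tool's x, y, z normalised to -1 to 1, where 1 is pi rad. A call has 1 to 12 rows; each row is the pose to reach, as a shift and turn from the pose commanded when the call began, along the tool's axes at that moment, turning the shorter way round; what a row does not reach only later rows make up. A row lasts 1/8 s, in which the tool goes at most 62.5 mm and 10.7 degrees, less where a joint would pass 70% of its speed; a pose out of reach is approached as far as the arm can. A call with a number of a shift or a turn outside -1 to 1 is refused whole. A call with a gripper value outside its range is refused whole. OPENING is the opening, from 0 (shut) to 1 (fully open), set as the call begins (- or left out, the last holds). The fingers move at their own pace and stop on an object; FORCE is the grip in N (left out, the last holds). Time passes only in rows, so rows that repeat a pose let the fingers close. It gives the time, the measured TCP pose, the force and the opening at its end, in the units of the state.
- get_state(): the state, without advancing time (a new reading comes with each control period).
- read_camera(name): name is "scene" or "side" or "wrist"; returns a dict with "image" (480x640x3 uint8, blue, green, red), "fx", "fy", "cx", "cy" (pixels), "k1" (the pictures are not rectified: a ray, as slopes to the right and down, at radius r is drawn at 1 + k1 r^2 times it, then the intrinsics apply), "world_from_camera" (4x4, takes a point from camera to world coordinates). Camera axes: x right, y down, z forward; pixel columns grow to the right and rows downward; lengths in m; the calibration is good to about 2 mm. A picture is of the moment at which its call begins. There is no depth.
- finish_job(): hands the job in, once; it reports no verdict.
The state is a dict: "time": time; "joints": joint angles; "qvel": joint speeds; "effort": joint torques, N m; "ee_pos": TCP position; "orientation": TCP orientation; "wrist_force": force on the tool from outside, world axes, zero at the start; "moment": the same for the moment, N m; "gripper_width": finger opening in m.
Only numpy, scipy, OpenCV 4.12 (cv2) and the standard library are available. Lean on these libraries where they do the work, as an engineer would, in place of code of your own. Each camera call takes 0.05 s, during which the arm holds its last target. There are 200 camera calls.

TASK

Lay the four dark wooden fiddle parts (hexagonal sound-box ring, round cap, tuning peg and rectangular foot block) each flat and centred on the board that bears its own outline, the peg and the block turned to lie along their outlines with the peg's wide head on the wide part of its mark. The foot block is held on the glue rest by a spring finger: first tip the finger right back by its tab so that it stays open, leaving the block lying, and only then take the block.

Things in the scene. Friction and masses are not known exactly. Their poses are not given: they have to be found in the camera images.
- hex_box: Loose dark-wood hexagonal sound-box ring, open top and bottom, standing on its end: 60 mm across flats, 69 mm across corners, 40 mm high, walls 9 mm, about 100 g. Origin at the centre of its underside, z up; its x axis is square to a flat, the other flats follow every 60 degrees. Which flat faces where on the board does not matter.
- disc: Loose dark-wood round cap with a ring of six pale dots, 56 mm diameter, 18 mm thick, about 50 g, lying flat. Origin at the centre of its underside, z up.
- peg: Loose dark-wood T-shaped flat tuning peg, 14 mm thick, about 30 g, lying flat: a head 24 mm long (x) by 30 mm wide (y) and a square shaft 14 mm wide. Origin at the centre of the HEAD's underside; the shaft runs from the head along -x and ends at x = -72 mm. A good place to grip is the shaft at x = -28 mm, near its centre of mass.
- block: Loose dark-wood foot block, 90 x 44 x 24 mm (x, y, z), about 90 g. It starts on a fixed wooden glue rest, 12 mm above the table, with the steel hold-down finger pressing on its +x end. Origin at the centre of its underside; either way round will do on its board.
- hex_board: Fixed plywood board, 120 x 80 x 8 mm, lying flat, marked on top with the grey outline of the hexagonal ring, centred. Origin at the centre of its underside (top face 8 mm higher); x along the 120 mm length, y along the 80 mm, z up.
- disc_board: Fixed plywood board, 120 x 80 x 8 mm, lying flat, marked on top with the grey outline of the round cap, a full grey circle, centred. Origin at the centre of its underside (top face 8 mm higher); x along the 120 mm length, y along the 80 mm, z up.
- block_board: Fixed plywood board, 120 x 80 x 8 mm, lying flat, marked on top with the grey outline of the foot block, a grey rectangle 94 x 48 mm, centred, long side along x. Origin at the centre of its underside (top face 8 mm higher); x along the 120 mm length, y along the 80 mm, z up.
- peg_board: Fixed plywood board, 120 x 80 x 8 mm, marked on top with the grey T outline of the peg, lying along x. Origin at the centre of its underside; x along the 120 mm length, z up, top face 8 mm up. The peg's origin (head) belongs at x = +30 mm, y = 0, its x axis along the board's, its shaft reaching to x = -42 mm.
- finger_tab (a point): Grip point on the steel tab at the free end of the hold-down finger. Tab 12 mm wide along y (pinch it there), 8 mm thick, rising 12 mm above the point. The frame turns with the finger; closed, z is up and x points to the hinge. Hinge line: parallel to y, 80 mm along +x and 22 mm along -z from here, 40 mm above the table, cheeks 56 mm high. A pull of 2 to 3 N swings the tab up and back.
- finger (a joint): Angle of the hold-down finger, rad: 0 closed on the block, growing as the tab is tipped up and back, stop at 1.9. A weight and spring pull it shut: let go below about 1.4 it falls back, from about 1.5 upward a stiff hinge keeps it where it is left.
Things that resemble listed ones, but are neither listed nor needed, are in the scene too. What is shaped like the hex_box but blue or yellow is not meant.

How it is judged:
On the way:
1. The hold-down finger is tipped back (past 1.4 rad) while the block still lies within 15 mm of where it started (value of joint finger above 1.4 rad and distance of block from where it was at the start of the episode below 0.015 m), for 0.2 s.
At the end, for the whole second after the job is handed in: Each of the four parts lies flat, released and at rest on its own board: ring, cap and block within 12 mm of the outline's centre, the peg's head within 12 mm of the head mark each way, and block and peg within 0.2 rad (11 degrees) of their outline's direction, the peg's head at the head mark (z of hex_box in the frame of hex_board between 0.006 and 0.011 m and angle between each of hex_box, disc, block, peg's own z axis and vertical below 0.1 rad and linear speed of each of hex_box, disc, block, peg below 0.02 m/s and horizontal distance between hex_box and hex_board below 0.012 m and z of disc in the frame of disc_board between 0.006 and 0.011 m and horizontal distance between disc and disc_board below 0.012 m and z of block in the frame of block_board between 0.006 and 0.011 m and horizontal distance between block and block_board below 0.012 m and angle between the x axis of block and the x axis of block_board, either way round below 0.2 rad and z of peg in the frame of peg_board between 0.006 and 0.011 m and angle between the x axis of peg and the x axis of peg_board, either way round below 0.2 rad and x of peg in the frame of peg_board between 0.018 and 0.042 m and y of peg in the frame of peg_board between -0.012 and 0.012 m and x of peg_board in the frame of peg below -0.01 m); the robot touches nothing.
It also fails if it takes over 144 s, if anything falls off the work surface, if the arm or the gripper's body presses on something with over 40 N, if the wrist force passes 120 N, or if a joint passes its speed limit or range.

## Working session

There is one attempt and no reset: what is moved stays moved. The work goes in short steps, Python scripts to look and compute and a shell command to move; the robot and the scene stay as the last step left them, time stands still between calls to the robot, and variables do not carry over. Pictures are saved under pics/ and viewed, about 12 in all and at most 16, crops included, and the job is handed in when it is done.

```bash
mkdir -p pics
cat > h.py <<'E'
import numpy as np, cv2
from station import get_state, read_camera
from scipy.spatial.transform import Rotation as R
def cam(n):
    c=read_camera(n); return c
def ray(c,u,v):
    x=(u-c["cx"])/c["fx"]; y=(v-c["cy"])/c["fy"]
    a,b=x,y
    for _ in range(20):
        s=1+c["k1"]*(a*a+b*b); a,b=x/s,y/s
    T=np.array(c["world_from_camera"]); return T[:3,3],T[:3,:3]@np.array([a,b,1.])
def onz(c,u,v,z):
    o,d=ray(c,u,v); return o+d*(z-o[2])/d[2]
def tri(rays):
    A=np.zeros((3,3));B=np.zeros(3)
    for o,d in rays:
        d=d/np.linalg.norm(d);P=np.eye(3)-np.outer(d,d);A+=P;B+=P@o
    p=np.linalg.solve(A,B); return p,[float(np.linalg.norm(np.cross(p-o,d/np.linalg.norm(d)))) for o,d in rays]
def proj(c,p):
    T=np.linalg.inv(np.array(c["world_from_camera"]));q=T[:3,:3]@np.array(p)+T[:3,3]
    a,b=q[0]/q[2],q[1]/q[2];s=1+c["k1"]*(a*a+b*b);return c["fx"]*a*s+c["cx"],c["fy"]*b*s+c["cy"]
E
python3 - <<'E'
from h import *
import pickle
np.set_printoptions(precision=3,suppress=True)
print(get_state())
for n in("scene","side","wrist"):
    c=cam(n); cv2.imwrite(f"pics/{n}0.png",c["image"]); pickle.dump(c,open(f"{n}0.pkl","wb"))
    print(n,c["fx"],c["cx"],c["cy"],c["k1"],np.array(c["world_from_camera"]))
E
```

```text
{'time': 0.0, 'joints': array([ 1.19 ,  0.327, -0.194,  1.052,  0.   ,  1.437]), 'qvel': array([ 0.002, -0.001,  0.002, -0.   ,  0.002,  0.001]), 'effort': array([  0.001, -44.34 ,  26.244,   0.016,  -0.   ,  -0.   ]), 'ee_pos': array([0.134, 0.533, 0.404]), 'orientation': array([ 0.123,  0.992, -0.001, -0.   ]), 'wrist_force': array([-0.498, -0.802, -0.524]), 'moment': array([-0.007,  0.018, -0.013]), 'gripper_width': 0.08532844369328409}
scene 608.5290884582586 317.1049305405869 237.42193232368123 -0.09567756689337131 [[-0.523  0.621 -0.583  1.302]
 [ 0.852  0.372 -0.368  0.404]
 [-0.011 -0.69  -0.724  0.936]
 [ 0.     0.     0.     1.   ]]
side 516.1376903821423 322.8966947992953 235.32790733347213 0.031478364988307056 [[-0.995 -0.035  0.095  0.47 ]
 [-0.1    0.497 -0.862  0.891]
 [-0.017 -0.867 -0.498  0.62 ]
 [ 0.     0.     0.     1.   ]]
wrist 395.54926333846885 320.71015438507186 238.19053686251655 0.02793166384245217 [[ 0.243  0.929  0.278  0.063]
 [ 0.97  -0.233 -0.072  0.552]
 [-0.002  0.287 -0.958  0.373]
 [ 0.     0.     0.     1.   ]]
```

View pics/scene0.png

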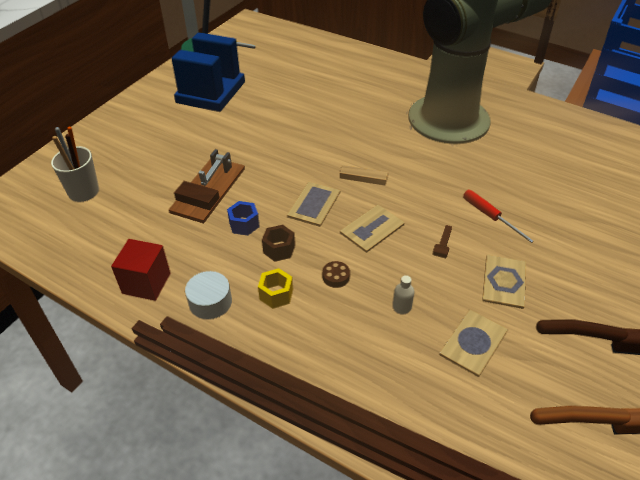

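View pics/side0.png

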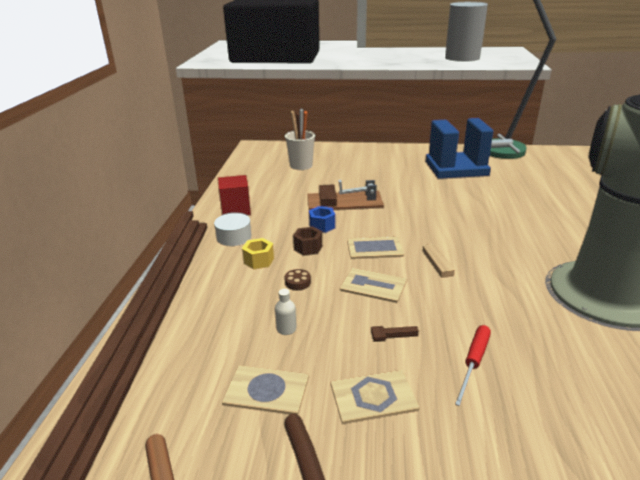

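The scene view shows these, by pixel:
- Dark ring at (278,242), between the blue ring (243,218) and the yellow ring (275,288).
- Cap (336,273) and peg (443,241).
- Block on its rest (197,193), with the finger towards (220,165).
- Boards: block (314,203), peg (372,228), hex (505,280), disc (474,342).

In the side view the ring is at (307,240), the cap (297,279), the peg (395,333) and the block (327,193).

The ring is the only candidate that is dark; the blue and yellow ones are excluded by the task. I'll segment next.

Run:
```python
from h import *
import pickle
np.set_printoptions(precision=4,suppress=True)
S=pickle.load(open("scene0.pkl","rb"));D=pickle.load(open("side0.pkl","rb"))
def blob(c,x0,y0,x1,y1,kind):
    im=c["image"][y0:y1,x0:x1]; hsv=cv2.cvtColor(im,cv2.COLOR_BGR2HSV).astype(int)
    if kind=="grey": m=(hsv[...,1]<75)&(hsv[...,2]>40)
    else: m=(hsv[...,2]<105)&~((hsv[...,0]>90)&(hsv[...,0]<140)&(hsv[...,1]>120))
    m=m.astype(np.uint8)
    n,l,s,ce=cv2.connectedComponentsWithStats(m)
    k=1+np.argmax(s[1:,4]); m=(l==k).astype(np.uint8)
    cn=max(cv2.findContours(m,0,cv2.CHAIN_APPROX_NONE)[0],key=cv2.contourArea)
    h=cv2.convexHull(cn)[:,0].astype(float)+[x0,y0]
    return h,ce[k]+[x0,y0],s[k,4]
marks={"block_board":((285,180,342,226),(345,235,405,260)),"peg_board":((345,212,402,246),(345,270,408,300)),
"hex_board":((482,258,528,304),(335,373,412,415)),"disc_board":((445,318,505,370),(232,368,302,408))}
def fill(poly):  # centroid of polygon
    p=poly.astype(np.float32); M=cv2.moments((p*1e4).astype(np.float32)); return np.array([M["m10"],M["m01"]])/M["m00"]/1e4
for n,rs in marks.items():
    for c,r,w in((S,rs[0],"scene"),(D,rs[1],"side")):
        h,ce,a=blob(c,*r,"grey")
        P=np.array([onz(c,u,v,.008)[:2] for u,v in h])
        rc=cv2.minAreaRect(P.astype(np.float32)*1000)
        print(n,w,a,"hullcent",fill(P),"rect",np.round(rc[0],1),np.round(rc[1],1),round(rc[2],1),"meanpx",onz(c,*ce,.008)[:2])
parts={"ring":((258,220,298,262),(290,225,325,255),.04),"disc":((318,258,355,290),(282,266,315,292),.018),"peg":((428,222,456,260),(368,322,422,345),.014)}
for n,rs in parts.items():
    rr=[]
    for c,r,w in((S,rs[0],"scene"),(D,rs[1],"side")):
        h,ce,a=blob(c,*r,"dark"); hc=fill(h); rr.append(ray(c,*hc))
        P=np.array([onz(c,u,v,rs[2])[:2] for u,v in h]);rc=cv2.minAreaRect(P.astype(np.float32)*1000)
        print(n,w,a,hc,"rect@top",np.round(rc[0],1),np.round(rc[1],1),round(rc[2],1))
    print(n,"tri",tri(rr))
a=cv2.resize(S["image"][140:310,150:360],None,fx=3,fy=3,interpolation=cv2.INTER_CUBIC)
cv2.imwrite("pics/crop1.png",a)
```

```text
block_board scene 614 hullcent [ 0.4638 -0.1317] rect [ 463.7 -131.7] [93.9 47.8] 8.8 meanpx [ 0.4651 -0.1312]
block_board side 528 hullcent [ 0.4626 -0.135 ] rect [ 463.4 -134.2] [100.4  65.1] 16.0 meanpx [ 0.4632 -0.1315]
peg_board scene 316 hullcent [0.4702 0.0146] rect [465.   15.4] [34.  86.4] 75.5 meanpx [0.4722 0.014 ]
peg_board side 361 hullcent [0.4699 0.0149] rect [467.1  15.6] [39.6 96.4] 73.2 meanpx [0.4692 0.015 ]
hex_board scene 390 hullcent [0.4597 0.3126] rect [459.7 312.8] [63.7 70.7] 77.2 meanpx [0.4609 0.3128]
hex_board side 833 hullcent [0.4569 0.3128] rect [459.3 313.4] [75.3 67.5] 49.2 meanpx [0.4584 0.3153]
disc_board scene 706 hullcent [0.6277 0.3136] rect [627.6 313.3] [59.2 57.9] 44.6 meanpx [0.6281 0.3138]
disc_board side 977 hullcent [0.6312 0.3142] rect [630.7 316.9] [70.8 62.7] 34.3 meanpx [0.6286 0.3154]
ring scene 926 [278.1583 242.6329] rect@top [ 631.8 -112. ] [97.  65.1] 33.0
ring side 693 [307.9802 239.9911] rect@top [613.4 -95.5] [ 66.4 128.7] 1.7
ring tri (array([ 0.6163, -0.1234,  0.0195]), [0.0010866831133005176, 0.001086683113300535])
disc scene 469 [335.5778 274.2174] rect@top [629.   21.7] [64.3 53.5] 30.9
disc side 236 [297.1806 281.1682] rect@top [618.1  38.8] [49.2 53.6] 7.1
disc tri (array([0.6204, 0.0171, 0.0045]), [0.0013197548903828556, 0.0013197548903827842])
peg scene 309 [442.9995 242.8046] rect@top [430.5 167.5] [93.8 29. ] 10.7
peg side 449 [392.3878 332.7118] rect@top [424.6 178.1] [81.4 34.5] 4.7
peg tri (array([0.4276, 0.1655, 0.0039]), [0.0006408774855465662, 0.0006408774855463416])
```

View pics/crop1.png

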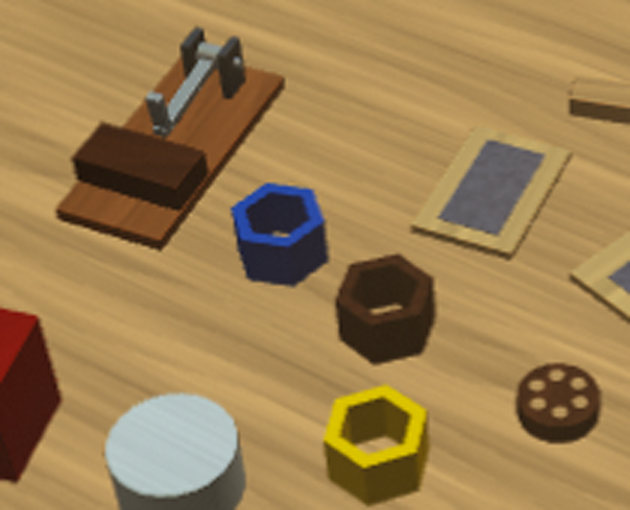

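The enlarged crop shows the dark ring at crop (385,307), clearly dark brown, with the blue ring at (280,232) and the yellow one at (380,443), so it is the one meant. The block's long side lies across the rest, with the finger's tab standing at (155,110). I'll go and look with the wrist camera from two places.

```bash
cat >> h.py <<'E'
def goal(p,yaw=None,tilt=None,q=None):
    """numbers for one row: p TCP target; yaw = angle of tool x (deg), pointing down"""
    s=get_state(); Rc=R.from_quat(s["orientation"])
    d=Rc.inv().apply(np.array(p)-s["ee_pos"])/.5
    if yaw is None: t=np.zeros(3)
    else:
        a=np.radians(yaw); Rt=R.from_matrix(np.array([[np.cos(a),np.sin(a),0],[np.sin(a),-np.cos(a),0],[0,0,-1]]))
        if tilt is not None: Rt=Rt*R.from_rotvec(tilt)
        t=(Rc.inv()*Rt).as_rotvec()/np.pi
    n=max(np.linalg.norm(d)*.5/.0625,np.linalg.norm(t)*180/10.7)
    print("row",np.round(d,4).tolist(),np.round(t,4).tolist(),"rows>=%.1f"%n)
E
python3 -c "
from h import *
goal([.5,.15,.45],180)"
```

```text
row [-0.8965, -0.5645, -0.0912] [-0.0004, -0.0001, -0.0786] rows>=8.5
```

```bash
python3 -m creep '[[-0.8965,-0.5645,-0.0912,0,0,-0.0786],[-0.8965,-0.5645,-0.0912,0,0,-0.0786],[-0.8965,-0.5645,-0.0912,0,0,-0.0786],[-0.8965,-0.5645,-0.0912,0,0,-0.0786],[-0.8965,-0.5645,-0.0912,0,0,-0.0786],[-0.8965,-0.5645,-0.0912,0,0,-0.0786],[-0.8965,-0.5645,-0.0912,0,0,-0.0786],[-0.8965,-0.5645,-0.0912,0,0,-0.0786],[-0.8965,-0.5645,-0.0912,0,0,-0.0786],[-0.8965,-0.5645,-0.0912,0,0,-0.0786],[-0.8965,-0.5645,-0.0912,0,0,-0.0786]]' 1
cat > look.py <<'E'
import sys,pickle
from h import *
c=cam(sys.argv[2] if len(sys.argv)>2 else "wrist"); n=sys.argv[1]
cv2.imwrite(f"pics/{n}.png",c["image"]); pickle.dump(c,open(n+".pkl","wb"))
E
python3 look.py w1; python3 -c "
from h import *
print(get_state()['ee_pos'],get_state()['joints'])
goal([.5,-.13,.45],180)"
```

```text
time: 1.52
ee_pos: [0.4996, 0.1503, 0.4498]
orientation: [-0.0, 1.0, 0.0, -0.001]
wrist_force: [-0.7, 0.4, -0.4]
gripper_width: 0.0851
[0.49931066 0.15074931 0.44995498] [ 1.51541523e-01  2.47173040e-01 -1.84056398e-01  1.14073806e+00
  3.42790937e-04  1.50449523e-01]
row [-0.0008, -0.5615, -0.0002] [0.0001, -0.0004, 0.0003] rows>=4.5
```

View pics/w1.png

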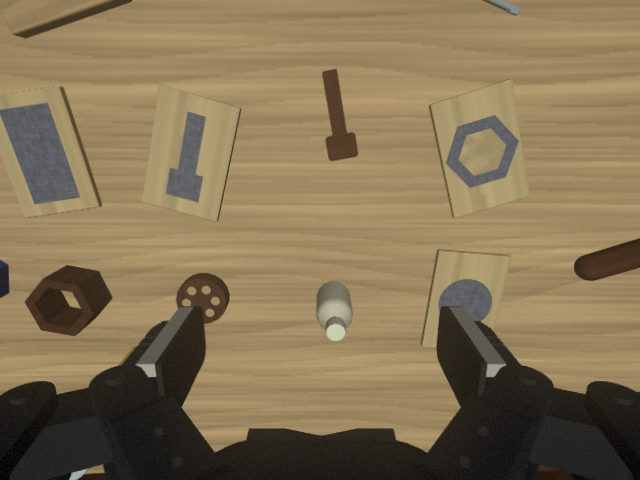

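The wrist view shows the cap at (203,297) and the peg at (340,115) with its head at (341,147). The ring is at (68,300), and the marks are: block (40,152), peg (188,155), hex (483,151), disc (466,302). Image up is −x and image right is +y. Next is the second place.

```bash
python3 -m creep '[[0,-0.56,0,0,0,0],[0,-0.56,0,0,0,0],[0,-0.56,0,0,0,0],[0,-0.56,0,0,0,0],[0,-0.56,0,0,0,0],[0,-0.56,0,0,0,0],[0,-0.56,0,0,0,0]]' 
python3 look.py w2
```

```text
time: 2.45
ee_pos: [0.4999, -0.1284, 0.4502]
orientation: [-0.001, 1.0, 0.0, -0.0]
wrist_force: [0.7, 0.8, 0.1]
gripper_width: 0.0855
```

View pics/w2.png

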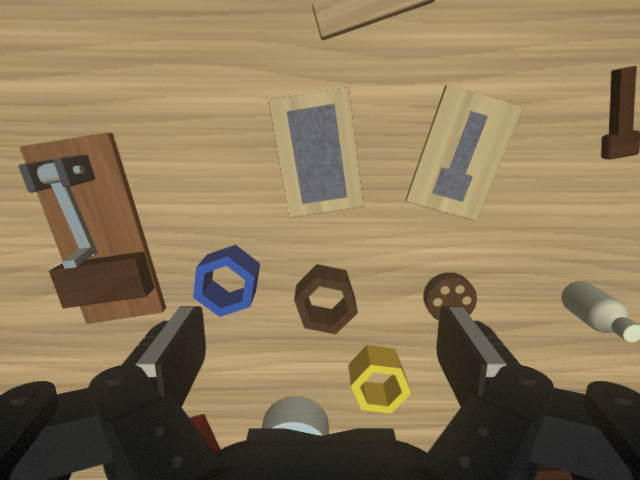

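The second wrist view shows the rest with the hinge at (60,170), the finger bar running to (90,250) and the tab at about (75,258). The block is at (100,280), the ring at (327,298) with its top hexagon lower in the image, and the cap at (450,295).

Run:
```python
from h import *
import pickle
np.set_printoptions(precision=4,suppress=True)
L=lambda n:pickle.load(open(n+".pkl","rb"))
S,D,A,B=L("scene0"),L("side0"),L("w1"),L("w2")
def blob(c,r,kind):
    x0,y0,x1,y1=r;im=c["image"][y0:y1,x0:x1]; hsv=cv2.cvtColor(im,cv2.COLOR_BGR2HSV).astype(int)
    m=((hsv[...,1]<75)&(hsv[...,2]>40)) if kind=="grey" else (hsv[...,2]<100)
    m=m.astype(np.uint8)
    n,l,s,ce=cv2.connectedComponentsWithStats(m); k=1+np.argmax(s[1:,4]); m=(l==k).astype(np.uint8)
    cn=max(cv2.findContours(m,0,cv2.CHAIN_APPROX_NONE)[0],key=cv2.contourArea)
    return cv2.convexHull(cn)[:,0].astype(float)+[x0,y0],ce[k]+[x0,y0],s[k,4]
def cent(p):
    M=cv2.moments((p).astype(np.float32)); return np.array([M["m10"],M["m01"]])/M["m00"]
rs={"block_board":((0,95,85,210),(280,95,355,210)),"peg_board":((155,100,215,208),(425,100,495,208)),"hex_board":((440,108,525,195),None),"disc_board":((435,272,496,330),None)}
sc={"block_board":(285,180,342,226),"peg_board":(345,212,402,246),"hex_board":(482,258,528,304),"disc_board":(445,318,505,370)}
for n,(a,b) in rs.items():
    rr=[]
    for c,r,w in((A,a,"w1"),(B,b,"w2"),(S,sc[n],"sc")):
        if r is None: continue
        h,ce,ar=blob(c,r,"grey"); P=np.array([onz(c,u,v,.008)[:2] for u,v in h]);rc=cv2.minAreaRect((P*1000).astype(np.float32))
        rr.append(ray(c,*cent(h)))
        print(n,w,ar,"cent",cent(P*1000),"rect",np.round(rc[0],1),np.round(rc[1],1),round(rc[2],1))
    print("   tri",tri(rr))
h,ce,ar=blob(A,(315,60,365,168),"dark"); P=np.array([onz(A,u,v,.014)[:2] for u,v in h]);rc=cv2.minAreaRect((P*1000).astype(np.float32)); print("peg w1",ar,cent(P*1000),rc)
print("tab@.068",onz(B,78,257,.068),"hinge@.04",onz(B,62,175,.04),"tri top",tri([ray(B,70,262),ray(S,201.5,173)]))
print("block ctr px@.036",onz(B,98,275,.036))
for r in [(50,272),(58,306),(143,252),(152,288)]: print(onz(B,*r,.036)[:2])
goal([.5,-.2,.33],196)
```

```text
block_board w1 4798 cent [ 461.6929 -130.7435] rect [ 461.7 -130.8] [94.9 48.9] 9.1
block_board w2 4557 cent [ 461.4258 -130.8345] rect [ 461.5 -130.8] [95.1 48.8] 8.8
block_board sc 614 cent [ 463.8327 -131.6567] rect [ 463.7 -131.7] [93.9 47.8] 8.8
   tri (array([ 0.4601, -0.1328,  0.004 ]), [0.0009706080634760552, 0.0018155724843009124, 0.001508156466798917])
peg_board w1 2081 cent [467.6151  15.4621] rect [462.8  16.6] [34.9 87.7] 75.0
peg_board w2 2062 cent [467.1536  15.5589] rect [462.8  17.1] [34.9 87.7] 74.2
peg_board sc 316 cent [470.1854  14.6307] rect [465.   15.4] [34.  86.4] 75.5
   tri (array([0.4667, 0.0149, 0.0053]), [0.00042063687383985985, 0.0021672035653838998, 0.002354954181711045])
hex_board w1 2170 cent [457.5264 314.1091] rect [457.6 314.1] [64.6 73.2] 17.0
hex_board sc 390 cent [459.7349 312.5764] rect [459.7 312.8] [63.7 70.7] 77.2
   tri (array([0.4574, 0.3137, 0.0058]), [0.0013659754248885683, 0.0013659754248884675])
disc_board w1 1963 cent [627.8974 317.519 ] rect [628.2 314.8] [64.8 59.6] 4.6
disc_board sc 706 cent [627.7153 313.6381] rect [627.6 313.3] [59.2 57.9] 44.6
   tri (array([0.6276, 0.3155, 0.0084]), [0.0017999569652515284, 0.0017999569652516346])
peg w1 1589 [427.7696 167.5904] ((422.19354248046875, 166.44671630859375), (82.62322235107422, 29.094331741333008), 10.487762451171875)
tab@.068 [ 0.5506 -0.3529  0.068 ] hinge@.04 [ 0.4785 -0.3714  0.04  ] tri top (array([ 0.5587, -0.3666,  0.0592]), [0.0002083024404608997, 0.00020830244046079953])
block ctr px@.036 [ 0.5815 -0.3565  0.036 ]
[ 0.5782 -0.4042]
[ 0.6165 -0.4031]
[ 0.5565 -0.3076]
[ 0.5961 -0.3032]
row [0.0002, -0.1437, 0.2405] [0.0002, -0.0001, -0.0881] rows>=2.2
```

```bash
python3 -c "
from h import *
goal([.555,-.36,.33],195)"
```

```text
row [-0.109, -0.464, 0.2403] [0.0002, -0.0001, -0.0826] rows>=4.3
```

```bash
python3 -m creep '[[-0.109,-0.464,0.24,0,0,-0.0826],[-0.109,-0.464,0.24,0,0,-0.0826],[-0.109,-0.464,0.24,0,0,-0.0826],[-0.109,-0.464,0.24,0,0,-0.0826],[-0.109,-0.464,0.24,0,0,-0.0826],[-0.109,-0.464,0.24,0,0,-0.0826],[-0.109,-0.464,0.24,0,0,-0.0826]]' 0.6
python3 look.py w3
```

```text
time: 3.38
ee_pos: [0.5551, -0.3599, 0.3314]
orientation: [-0.131, 0.991, -0.0, 0.0]
wrist_force: [0.1, 0.4, 0.1]
gripper_width: 0.0513
```

View pics/w3.png

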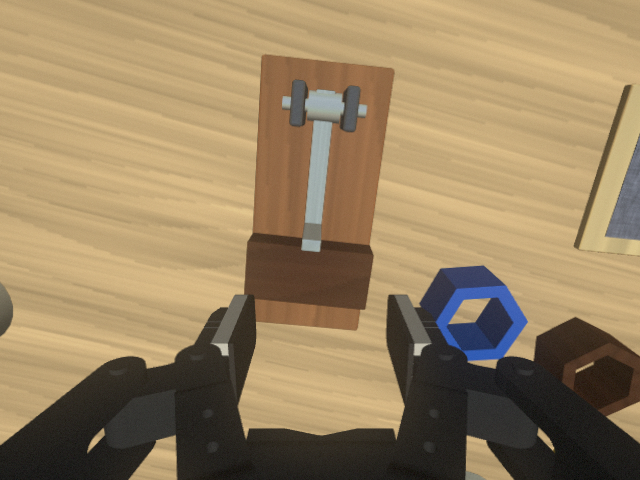

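The tab's top is at (311,246) and its near face at (312,228). The hinge axle runs (284,102)–(366,111), and the block's top face corners are about (249,240), (372,249), (366,308) and (246,300).

Run:
```python
from h import *
import pickle
np.set_printoptions(precision=4,suppress=True)
L=lambda n:pickle.load(open(n+".pkl","rb"))
S,B,C=L("scene0"),L("w2"),L("w3")
t=onz(C,311.5,246,.074); print("tab top@.074",t)
print("tri tabtop",tri([ray(B,65,263),ray(S,200.5,172.5),ray(C,311.5,246)]))
a,b=onz(C,284,102,.04),onz(C,366,111,.04);print("axle",a,b,"mid",(a+b)/2,"ang",np.degrees(np.arctan2(*(b-a)[[1,0]])))
print("tabpt to axle mid",np.linalg.norm(((a+b)/2-t)[:2]), np.degrees(np.arctan2(*((a+b)/2-t)[[1,0]])))
for p,q in(((249,240),"A"),((372,249),"B"),((366,308),"C"),((246,300),"D")): print(q,onz(C,*p,.036)[:2])
s=get_state();Rc=R.from_quat(s["orientation"]);print("grasp",s["ee_pos"]+Rc.apply([0,0,.155]),Rc.apply([1,0,0]))
```

```text
tab top@.074 [ 0.5561 -0.3645  0.074 ]
tri tabtop (array([ 0.5595, -0.3663,  0.0632]), [0.002737940191607873, 0.0018988072777762024, 0.0024904291952407977])
axle [ 0.4805 -0.4027  0.04  ] [ 0.4724 -0.352   0.04  ] mid [ 0.4765 -0.3773  0.04  ] ang 99.1383846620276
tabpt to axle mid 0.08070893249869336 -170.83863224336451
A [ 0.5753 -0.4054]
B [ 0.5593 -0.3206]
C [ 0.6042 -0.3113]
D [ 0.6207 -0.3979]
grasp [ 0.5553 -0.3601  0.1767] [-0.9659 -0.2589 -0.0009]
```

```bash
python3 -c "
from h import *
goal([.556,-.3645,.221],189.5)"
```

```text
row [0.0009, -0.009, 0.2215] [-0.0002, 0.0003, 0.0306] rows>=1.8
```

```bash
python3 -m creep '[[0.001,-0.009,0.05,0,0,0.0306],[0.001,-0.009,0.15,0,0,0.0306],[0.001,-0.009,0.2215,0,0,0.0306],[0.001,-0.009,0.2215,0,0,0.0306],[0.001,-0.009,0.2215,0,0,0.0306]]' 0.4 30
python3 -m creep '[[0,0,0,0,0,0],[0,0,0,0,0,0],[0,0,0,0,0,0],[0,0,0,0,0,0],[0,0,0,0,0,0]]' 0 30; python3 look.py g1; python3 look.py s1 side
```

```text
time: 4.05
ee_pos: [0.5562, -0.3661, 0.2219]
orientation: [-0.082, 0.997, -0.001, 0.001]
wrist_force: [-0.4, -0.9, 0.5]
gripper_width: 0.0345
time: 4.68
ee_pos: [0.5562, -0.366, 0.2215]
orientation: [-0.082, 0.997, -0.0, 0.002]
wrist_force: [1.3, 3.7, 5.6]
gripper_width: 0.011
```

The opening stopped at 11 mm, so the tab (12 mm) is held. Now I'll swing it along the arc.

```bash
python3 -m creep '[[0.0136,0,-0.0308,0,0,0],[0.0328,0,-0.0582,0,0,0],[0.0574,0,-0.0812,0,0,0],[0.0858,0,-0.099,0,0,0],[0.1174,0,-0.1108,0,0,0],[0.1504,0,-0.116,0,0,0],[0.184,0,-0.1146,0,0,0],[0.2166,0,-0.1064,0,0,0],[0.2396,0,-0.0962,0,0,0],[0.2396,0,-0.0962,0,0,0],[0.2396,0,-0.0962,0,0,0]]'
python3 look.py w4
```

```text
time: 6.15
ee_pos: [0.4361, -0.3856, 0.2706]
orientation: [-0.081, 0.997, -0.001, -0.001]
wrist_force: [-8.0, 7.1, 19.4]
gripper_width: 0.01
```

View pics/w4.png

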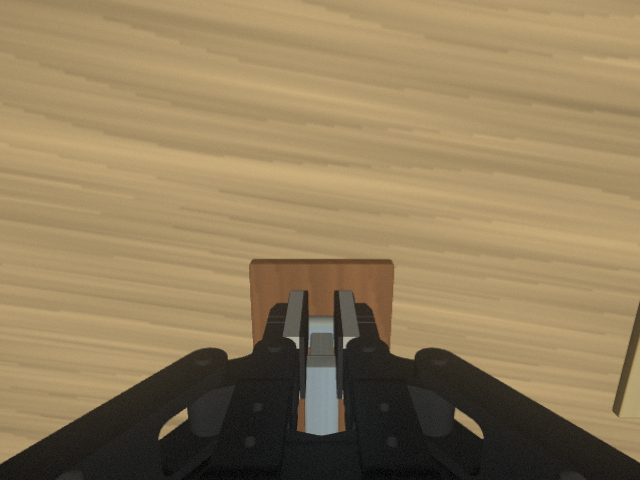

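The finger stands up between the pads at (320,350). I'll release it, lift and check.

```bash
python3 -m creep '[[0,0,0,0,0,0],[0,0,0,0,0,0],[0,0,0,0,0,0],[0,0,-0.1,0,0,0],[0,0,-0.2,0,0,0],[0,0,-0.2,0,0,0]]' 0.5
python3 -c "
from h import *
goal([.53,-.36,.42],189.5)"
```

```text
time: 6.95
ee_pos: [0.4382, -0.3871, 0.3719]
orientation: [-0.082, 0.997, -0.003, 0.002]
wrist_force: [0.5, -0.1, 0.3]
gripper_width: 0.0428
row [-0.1903, 0.0229, -0.0956] [-0.0022, 0.0013, -0.0007] rows>=1.7
```

```bash
python3 -m creep '[[-0.19,0.02,-0.1,-0.002,0.001,0],[-0.19,0.02,-0.1,-0.002,0.001,0],[-0.19,0.02,-0.1,-0.002,0.001,0],[-0.19,0.02,-0.1,-0.002,0.001,0]]' 1
python3 look.py w5
```

```text
time: 7.45
ee_pos: [0.5288, -0.3603, 0.416]
orientation: [-0.082, 0.997, 0.004, -0.003]
wrist_force: [0.3, -0.6, -0.3]
gripper_width: 0.0854
```

View pics/w5.png

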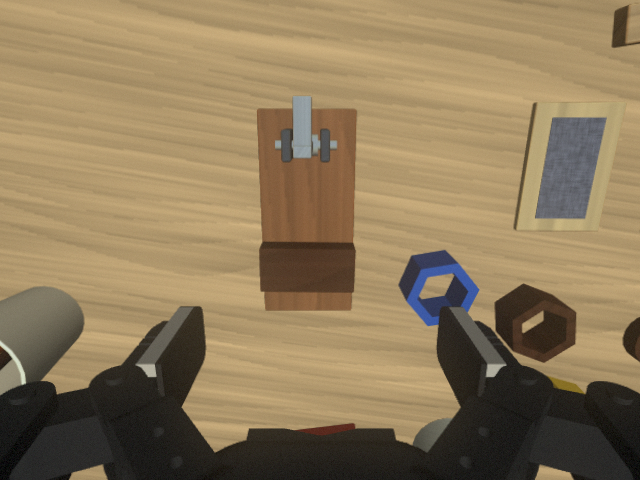

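The finger stays open: its bar now stands from the hinge (315,150) back to (302,98). The block lies undisturbed at (308,268), its silhouette from (260,243) to (355,292).

Run:
```python
from h import *
import pickle
np.set_printoptions(precision=4,suppress=True)
C=pickle.load(open("w5.pkl","rb"))
im=C["image"][235:300,250:366];hsv=cv2.cvtColor(im,cv2.COLOR_BGR2HSV)
m=(hsv[...,2]<85).astype(np.uint8);m=cv2.morphologyEx(m,cv2.MORPH_OPEN,np.ones((5,5)))
cn=max(cv2.findContours(m,0,2)[0],key=cv2.contourArea);q=cv2.minAreaRect(cn);bp=cv2.boxPoints(q)+[250,235];print(bp,cv2.contourArea(cn))
bp=bp[np.argsort(bp[:,1])];P=[onz(C,*bp[i],.012 if i<2 else .036) for i in range(4)];P=np.array(P)
print(P); print("ctr",P.mean(0));l=lambda i,j:(np.linalg.norm(P[i]-P[j]),np.degrees(np.arctan2(P[j,1]-P[i,1],P[j,0]-P[i,0])))
a=np.argsort(bp[:2,0]);b=2+np.argsort(bp[2:,0]);print(l(a[0],a[1]),l(b[0],b[1]),l(a[0],b[0]))
goal([.59,-.359,.30],280)
```

```text
[[262. 242.]
 [353. 242.]
 [353. 262.]
 [262. 262.]] 1297.5
[[ 0.5773 -0.4066  0.012 ]
 [ 0.5628 -0.3181  0.012 ]
 [ 0.5752 -0.3179  0.036 ]
 [ 0.5889 -0.4019  0.036 ]]
ctr [ 0.5761 -0.3611  0.024 ]
(np.float64(0.08967482158559321), np.float64(99.28805222285536)) (np.float64(0.08517072204718619), np.float64(99.25589189745986)) (np.float64(0.027074950506663146), np.float64(21.906554201347884))
row [-0.1234, -0.019, 0.2311] [0.0034, 0.0008, -0.5037] rows>=8.5
```

```bash
python3 -m creep '[[-0.125,-0.016,0.2,0.003,0,-0.4997],[-0.125,-0.016,0.2,0.003,0,-0.4997],[-0.125,-0.016,0.2,0.003,0,-0.4997],[-0.125,-0.016,0.2,0.003,0,-0.4997],[-0.125,-0.016,0.2,0.003,0,-0.4997],[-0.125,-0.016,0.2,0.003,0,-0.4997],[-0.125,-0.016,0.2,0.003,0,-0.4997],[-0.125,-0.016,0.2,0.003,0,-0.4997],[-0.125,-0.016,0.2,0.003,0,-0.4997],[-0.125,-0.016,0.2,0.003,0,-0.4997]]' 1
python3 -c "
from h import *
goal([.591,-.359,.189],279.3)"; python3 look.py w6
```

```text
time: 8.75
ee_pos: [0.5905, -0.3582, 0.3165]
orientation: [0.761, -0.648, -0.0, -0.001]
wrist_force: [-1.0, -0.4, -0.5]
gripper_width: 0.085
row [0.0022, -0.0004, 0.2549] [-0.0004, 0.0005, -0.0007] rows>=2.0
```

View pics/w6.png

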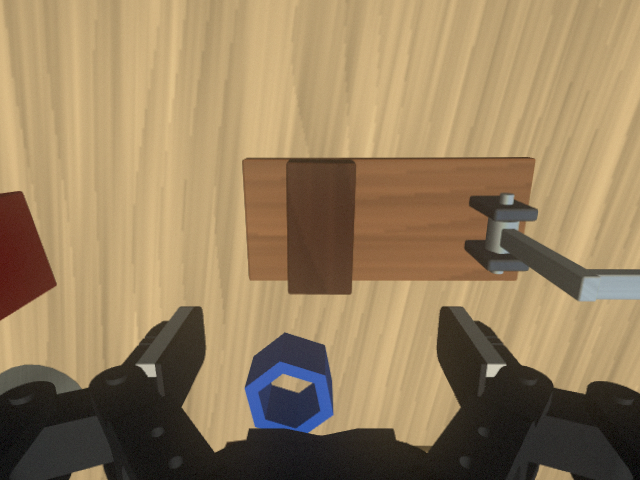

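The block is centred under the jaws at (321,228) and square to them. The open finger is clear, with its tip at (610,285). Descending.

```bash
python3 -m creep '[[0.002,0,0.12,0,0,0],[0.002,0,0.2,0,0,0],[0.002,0,0.255,0,0,0],[0.002,0,0.255,0,0,0],[0.002,0,0.255,0,0,0]]' 1 40
python3 -m creep '[[0.002,0,0,0,0,0],[0,0,0,0,0,0],[0,0,0,0,0,0],[0,0,0,0,0,0],[0,0,0,0,0,0]]' 0 40
python3 -m creep '[[0,0,-0.06,0,0,0],[0,0,-0.15,0,0,0],[0,0,-0.15,0,0,0]]'
python3 -c "
from h import *
goal([.462,-.131,.262],189)
goal([.462,-.131,.1865],189)"
```

```text
time: 9.43
ee_pos: [0.5925, -0.359, 0.191]
orientation: [0.762, -0.648, 0.001, -0.001]
wrist_force: [-0.7, -0.5, -0.6]
gripper_width: 0.0858
time: 10.05
ee_pos: [0.5927, -0.3588, 0.1912]
orientation: [0.762, -0.647, 0.002, -0.001]
wrist_force: [0.3, 0.6, 5.9]
gripper_width: 0.0431
time: 10.42
ee_pos: [0.5935, -0.3596, 0.2692]
orientation: [0.762, -0.647, 0.005, -0.001]
wrist_force: [1.4, -0.6, -1.5]
gripper_width: 0.0429
row [-0.4938, 0.1856, 0.0104] [-0.0033, 0.0007, 0.5018] rows>=8.4
row [-0.4945, 0.1868, 0.1614] [-0.0033, 0.0007, 0.5018] rows>=8.4
```

```bash
python3 -m creep '[[-0.494,0.186,0.01,-0.003,0,0.502],[-0.494,0.186,0.01,-0.003,0,0.502],[-0.494,0.186,0.01,-0.003,0,0.502],[-0.494,0.186,0.01,-0.003,0,0.502],[-0.494,0.186,0.01,-0.003,0,0.502],[-0.494,0.186,0.01,-0.003,0,0.502],[-0.494,0.186,0.01,-0.003,0,0.502],[-0.494,0.186,0.01,-0.003,0,0.502],[-0.494,0.186,0.01,-0.003,0,0.502],[-0.494,0.186,0.01,-0.003,0,0.502],[-0.494,0.186,0.01,-0.003,0,0.502]]'
python3 look.py w7; python3 -c "
from h import *
goal([.462,-.131,.188],189)"
```

```text
time: 11.8
ee_pos: [0.4601, -0.1297, 0.2593]
orientation: [-0.079, 0.997, 0.003, -0.002]
wrist_force: [0.1, -0.3, -2.1]
gripper_width: 0.0429
row [-0.0038, -0.0039, 0.1427] [0.0021, -0.0012, 0.0] rows>=1.1
```

View pics/w7.png

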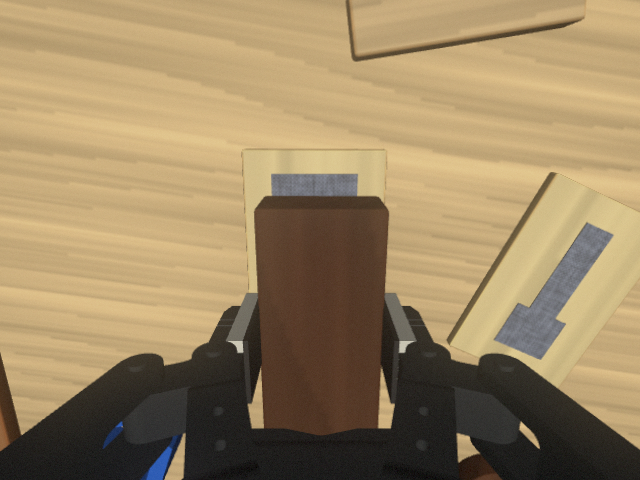

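Run:
```python
from h import *
import pickle
C=pickle.load(open("w7.pkl","rb"))
u=np.array([np.cos(np.radians(9)),np.sin(np.radians(9))])
e=onz(C,322.5,197,.080)[:2];print("block ctr",e+.045*u, "width",np.linalg.norm(onz(C,264,197,.080)-onz(C,382,197,.080)))
m=onz(C,314.5,174,.008)[:2];print("mark ctr",m+.047*u,"width",np.linalg.norm(onz(C,271.5,174,.008)-onz(C,357.5,174,.008)))
```

```text
block ctr [ 0.45888046 -0.12721847] width 0.044760395896910575
mark ctr [ 0.46194186 -0.13039802] width 0.04763087979363096
```

```bash
python3 -m creep '[[-0.005,-0.007,0.06,0.002,-0.001,0],[-0.005,-0.007,0.11,0.002,-0.001,0],[-0.005,-0.007,0.143,0.002,-0.001,0],[-0.005,-0.007,0.143,0.002,-0.001,0],[-0.005,-0.007,0.143,0.002,-0.001,0]]'
python3 -m creep '[[0,0,0,0,0,0],[0,0,0,0,0,0],[0,0,0,0,0,0],[0,0,-0.08,0,0,0],[0,0,-0.2,0,0,0],[0,0,-0.3,0,0,0],[0,0,-0.36,0,0,0],[0,0,-0.36,0,0,0]]' 1
python3 look.py w8
python3 - <<'E'
from h import *
import pickle
C=pickle.load(open("w8.pkl","rb"));hsv=cv2.cvtColor(C["image"],cv2.COLOR_BGR2HSV)
goal([.616,-.123,.36],180)
E
```

```text
time: 12.48
ee_pos: [0.4631, -0.1326, 0.1882]
orientation: [-0.078, 0.997, 0.0, -0.0]
wrist_force: [-0.3, 0.9, -0.9]
gripper_width: 0.0431
time: 13.48
ee_pos: [0.4639, -0.1329, 0.3708]
orientation: [-0.078, 0.997, -0.001, 0.002]
wrist_force: [-0.5, -0.5, -0.2]
gripper_width: 0.0853
row [-0.3047, -0.0285, 0.0186] [-0.0004, 0.0007, 0.0498] rows>=2.5
```

View pics/w8.png

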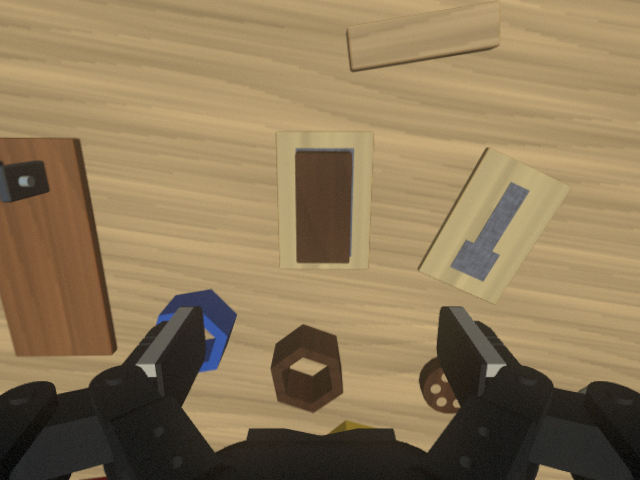

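The block lies inside its outline, at (295–352, 151–264), with a thin grey margin all round. Next is the ring, now near (308,370).

```bash
python3 -m creep '[[-0.302,-0.028,0.02,0,0,0],[-0.302,-0.028,0.02,0,0,0],[-0.302,-0.028,0.02,0,0,0],[-0.302,-0.028,0.02,0,0,0],[-0.302,-0.028,0.02,0,0,0]]' 1
python3 look.py w9; python3 -c "
import cv2
a=cv2.imread('pics/w9.png');cv2.imwrite('pics/w9c.png',cv2.resize(a[120:360,180:480],None,fx=2.5,fy=2.5,interpolation=cv2.INTER_CUBIC))"
```

```text
time: 14.15
ee_pos: [0.6132, -0.1227, 0.3566]
orientation: [-0.078, 0.997, 0.001, -0.002]
wrist_force: [0.3, -0.1, -0.1]
gripper_width: 0.0851
```

View pics/w9c.png

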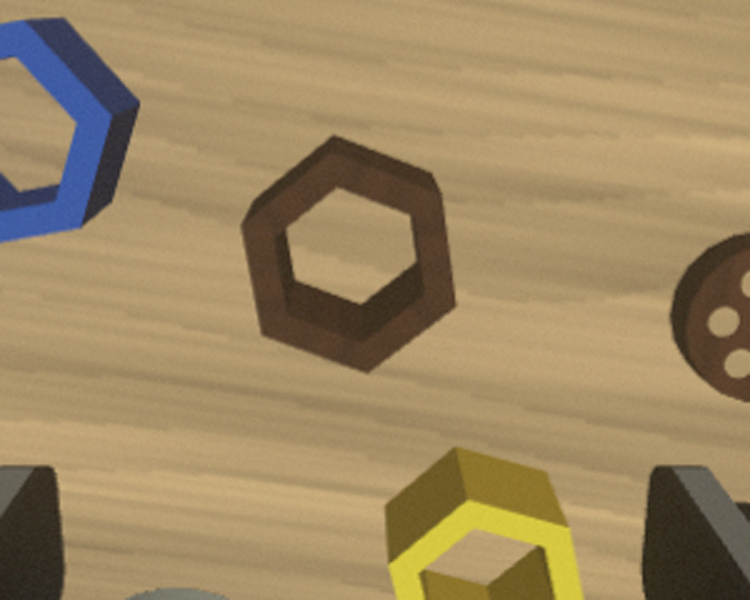

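The crop shows the dark ring with outer top corners, in crop pixels, at (333,155), (440,193), (456,303), (367,372), (262,333) and (243,225). The jaws can take its left and right flats clear of the blue ring and the cap.

Run:
```python
from h import *
import pickle
np.set_printoptions(precision=4,suppress=True)
C=pickle.load(open("w9.pkl","rb"))
cr=np.array([(333,155),(440,193),(456,303),(367,372),(262,333),(243,225)])/2.5+[180,120]
P=np.array([onz(C,u,v,.04)[:2] for u,v in cr]);c=P.mean(0);print(c,np.linalg.norm(P-c,axis=1))
a=np.degrees(np.arctan2(*(P-c).T[::-1]));print(a%60)
S=pickle.load(open("scene0.pkl","rb"));px=np.array([cr.mean(0)])
# normal of left-right flats
n=((P[1]+P[2])-(P[4]+P[5]))/2;print("across",np.linalg.norm(n),np.degrees(np.arctan2(n[1],n[0])))
yaw=np.degrees(np.arctan2(n[1],n[0]))+90;print("yaw",yaw)
# height by triangulating top hex centre with scene view (crop1 top face centre)
tc=np.array([(337,290),(358,262),(402,256),(434,278),(428,312),(377,318)]).mean(0)/3+[150,140];print("tri top",tri([ray(C,*cr.mean(0)),ray(S,*tc)]))
goal([c[0],c[1],.186],yaw)
```

```text
[ 0.615  -0.1216] [0.0333 0.0342 0.0341 0.0344 0.0343 0.0339]
[17.5306 18.7363 18.7709 17.6593 17.4149 17.7268]
across 0.059124194214876566 108.27761264519123
yaw 198.27761264519123
tri top (array([ 0.6141, -0.1207,  0.0393]), [0.001098149509763597, 0.0010981495097637805])
row [-0.005, 0.0016, 0.3424] [0.0004, -0.0007, -0.0519] rows>=2.7
```

```bash
python3 -m creep '[[-0.005,0.0016,0.1,0,0,-0.05],[-0.005,0.0016,0.2,0,0,-0.05],[-0.005,0.0016,0.28,0,0,-0.05],[-0.005,0.0016,0.342,0,0,-0.05],[-0.005,0.0016,0.342,0,0,-0.05],[-0.005,0.0016,0.342,0,0,-0.05]]' 1 30
python3 -m creep '[[0,0,0,0,0,0],[0,0,0,0,0,0],[0,0,0,0,0,0],[0,0,0,0,0,0]]' 0 30
python3 -m creep '[[0,0,-0.08,0,0,0],[0,0,-0.18,0,0,0],[0,0,-0.18,0,0,0]]'
python3 -c "
from h import *
goal([.458,.3135,.275],198)"
```

```text
time: 14.95
ee_pos: [0.6169, -0.1221, 0.1887]
orientation: [-0.156, 0.988, -0.0, 0.001]
wrist_force: [0.2, 0.8, -0.7]
gripper_width: 0.0852
time: 15.45
ee_pos: [0.6175, -0.1219, 0.1891]
orientation: [-0.156, 0.988, -0.001, 0.001]
wrist_force: [-2.1, 0.3, 5.6]
gripper_width: 0.0593
time: 15.82
ee_pos: [0.6187, -0.1222, 0.2823]
orientation: [-0.156, 0.988, -0.002, 0.004]
wrist_force: [0.2, 0.5, -2.0]
gripper_width: 0.0594
row [0.0371, 0.9282, 0.0092] [-0.0017, 0.0024, -0.0002] rows>=7.4
```

The ring is held at a 59 mm opening. Now I'll carry it to its board.

```bash
python3 -m creep '[[0.032,0.926,0.009,-0.002,0.002,0],[0.032,0.926,0.009,-0.002,0.002,0],[0.032,0.926,0.009,-0.002,0.002,0],[0.032,0.926,0.009,-0.002,0.002,0],[0.032,0.926,0.009,-0.002,0.002,0],[0.032,0.926,0.009,-0.002,0.002,0],[0.032,0.926,0.009,-0.002,0.002,0],[0.032,0.926,0.009,-0.002,0.002,0],[0.032,0.926,0.009,-0.002,0.002,0],[0.032,0.926,0.009,-0.002,0.002,0]]'
python3 -c "
from h import *
goal([.4605,.3138,.198],198)"
```

```text
time: 17.08
ee_pos: [0.4587, 0.3132, 0.2721]
orientation: [-0.156, 0.988, 0.002, -0.004]
wrist_force: [0.5, -0.1, -1.1]
gripper_width: 0.0595
row [-0.0048, -0.0008, 0.1482] [0.0018, -0.0023, -0.0004] rows>=1.2
```

```bash
python3 -m creep '[[-0.004,-0.001,0.06,0.001,-0.001,0],[-0.004,-0.001,0.11,0.001,-0.001,0],[-0.004,-0.001,0.149,0.001,-0.001,0],[-0.004,-0.001,0.149,0.001,-0.001,0],[-0.004,-0.001,0.149,0.001,-0.001,0]]'
python3 -m creep '[[0,0,0,0,0,0],[0,0,0,0,0,0],[0,0,0,0,0,0],[0,0,-0.08,0,0,0],[0,0,-0.2,0,0,0],[0,0,-0.3,0,0,0],[0,0,-0.36,0,0,0],[0,0,-0.36,0,0,0]]' 1
python3 look.py w10; python3 -c "
from h import *
goal([.42,.165,.37],180)"
```

```text
time: 17.7
ee_pos: [0.4608, 0.3132, 0.1981]
orientation: [-0.155, 0.988, 0.001, -0.002]
wrist_force: [0.8, -0.3, -0.8]
gripper_width: 0.0597
time: 18.7
ee_pos: [0.4617, 0.3144, 0.3811]
orientation: [-0.156, 0.988, 0.002, 0.001]
wrist_force: [1.0, -0.2, -1.0]
gripper_width: 0.0853
row [0.1703, -0.2583, 0.0174] [0.0011, -0.0004, 0.0998] rows>=2.5
```

```bash
python3 -m creep '[[0.17,-0.26,0.05,0,0,0.042],[0.17,-0.26,0.05,0,0,0.042],[0.17,-0.26,0.05,0,0,0.042],[0.17,-0.26,0.05,0,0,0.042],[0.17,-0.26,0.05,0,0,0.042]]' 0.6 30
python3 look.py w11
python3 - <<'E'
from h import *
import pickle
np.set_printoptions(precision=4,suppress=True)
C=pickle.load(open("w11.pkl","rb"))
im=C["image"][100:330,240:400];hsv=cv2.cvtColor(im,cv2.COLOR_BGR2HSV)
m=(hsv[...,2]<110).astype(np.uint8);n,l,s,ce=cv2.connectedComponentsWithStats(m);print(s[1:])
k=max((i for i in range(1,n) if s[i,1]+s[i,3]<225),key=lambda i:s[i,4]);m=(l==k).astype(np.uint8)
cn=max(cv2.findContours(m,0,1)[0],key=cv2.contourArea)[:,0]+[240,100]
P=np.array([onz(C,u,v,.014)[:2]*1000 for u,v in cn.astype(float)],np.float32);print(cv2.minAreaRect(P))
A=pickle.load(open("w1.pkl","rb"))
# height check: head-end/shaft-end corners
print(get_state()["ee_pos"])
d=np.array([np.cos(np.radians(10.5)),np.sin(np.radians(10.5))]);t=P@d;print(t.min(),t.max(),"cent mask head side",P[t>t.max()-20].mean(0),P[t<t.min()+40].mean(0))
E
```

```text
time: 19.38
ee_pos: [0.4202, 0.1644, 0.3524]
orientation: [-0.091, 0.996, 0.001, -0.002]
wrist_force: [-0.4, 0.3, -0.4]
gripper_width: 0.0511
[[  63   66   36  102 2241]
 [   0  195   16   35  530]
 [ 146  195   14   35  442]]
((420.8883972167969, 166.35003662109375), (82.76750183105469, 28.947282791137695), 10.382168769836426)
[0.4204 0.1647 0.3526]
402.7691192908806 485.56545364113964 cent mask head side [455.6599 172.9206] [397.2882 162.1925]
```

```bash
python3 -c "
from h import *
goal([.423,.1667,.177],190.4)"
```

```text
row [-0.0072, 0.002, 0.3513] [0.001, -0.0012, 0.0002] rows>=2.8
```

```bash
python3 -m creep '[[-0.007,0.002,0.1,0,0,0],[-0.007,0.002,0.2,0,0,0],[-0.007,0.002,0.28,0,0,0],[-0.007,0.002,0.34,0,0,0],[-0.007,0.002,0.35,0,0,0],[-0.007,0.002,0.35,0,0,0]]' 0.6 30
python3 -m creep '[[0,0,0,0,0,0],[0,0,0,0,0,0],[0,0,0,0,0,0],[0,0,0,0,0,0],[0,0,0,0,0,0]]' 0 30
python3 -m creep '[[0,0,-0.08,0,0,0],[0,0,-0.15,0,0,0],[0,0,-0.15,0,0,0]]'
python3 -c "
from h import *
goal([.465,.0165,.25],165)"
```

```text
time: 20.18
ee_pos: [0.4231, 0.1667, 0.1782]
orientation: [-0.091, 0.996, 0.001, -0.002]
wrist_force: [-0.3, -0.2, 0.8]
gripper_width: 0.0512
time: 20.8
ee_pos: [0.4233, 0.1662, 0.1791]
orientation: [-0.091, 0.996, 0.001, -0.001]
wrist_force: [-0.7, -0.3, 5.5]
gripper_width: 0.0132
time: 21.18
ee_pos: [0.4244, 0.1662, 0.2557]
orientation: [-0.091, 0.996, 0.002, 0.001]
wrist_force: [0.5, 0.1, -0.7]
gripper_width: 0.0132
row [-0.0259, -0.3091, 0.0106] [0.0011, 0.0006, 0.1411] rows>=2.5
```

```bash
python3 -m creep '[[-0.026,-0.31,0.01,0,0,0.141],[-0.026,-0.31,0.01,0,0,0.141],[-0.026,-0.31,0.01,0,0,0.141],[-0.026,-0.31,0.01,0,0,0.141],[-0.026,-0.31,0.01,0,0,0.141],[-0.026,-0.31,0.01,0,0,0.141]]'
python3 look.py w12; python3 -c "
from h import *
goal([.465,.016,.188],165)"
```

```text
time: 21.92
ee_pos: [0.4632, 0.0168, 0.2473]
orientation: [0.129, 0.992, 0.001, -0.003]
wrist_force: [0.2, -0.7, 0.8]
gripper_width: 0.0131
row [-0.0043, -0.0008, 0.1187] [0.0003, -0.0016, 0.0007] rows>=1.0
```

View pics/w12.png

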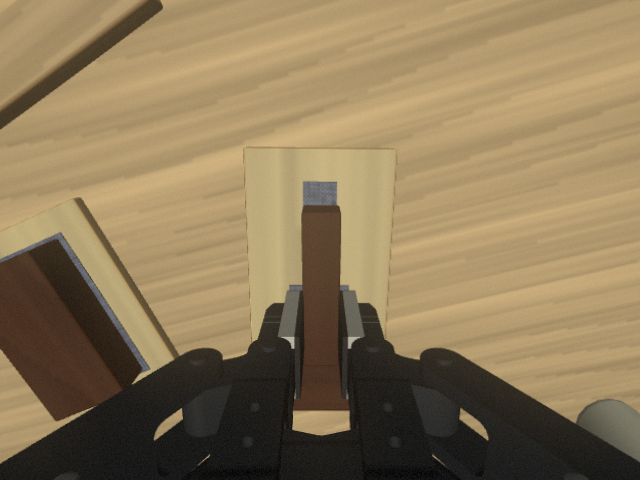

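The peg is aligned with its mark: the shaft's end is at (321,206) over the mark's end at (320,181), and the head is on the wide side.

```bash
python3 -c "
from h import *
import pickle
C=pickle.load(open('w12.pkl','rb'))
e=onz(C,321,205.5,.069);m=onz(C,320,181,.008);d=(m-e)[:2];a=np.radians(165);x=np.array([np.cos(a),np.sin(a)]);y=np.array([np.sin(a),-np.cos(a)])
print('mark-end minus shaft-end in tool x,y:',d@x,d@y)"
python3 -m creep '[[-0.003,-0.001,0.06,0,-0.001,0],[-0.003,-0.001,0.1,0,-0.001,0],[-0.003,-0.001,0.118,0,-0.001,0],[-0.003,-0.001,0.118,0,-0.001,0],[-0.003,-0.001,0.118,0,-0.001,0]]'
```

```text
mark-end minus shaft-end in tool x,y: 0.0005043805945300148 -0.0004464852838530486
time: 22.6
ee_pos: [0.4651, 0.0152, 0.1891]
orientation: [0.13, 0.991, 0.001, -0.0]
wrist_force: [-0.3, -0.3, -1.2]
gripper_width: 0.0127
```

```bash
python3 -m creep '[[-0.002,0,0.003,0,0,0],[-0.002,0,0.003,0,0,0],[-0.002,0,0.003,0,0,0]]'
python3 -m creep '[[0,0,0,0,0,0],[0,0,0,0,0,0],[0,0,0,0,0,0],[0,0,-0.08,0,0,0],[0,0,-0.2,0,0,0],[0,0,-0.3,0,0,0],[0,0,-0.34,0,0,0],[0,0,-0.34,0,0,0]]' 0.5
python3 look.py w13; python3 -c "
from h import *
goal([.62,.017,.35],180)"
```

```text
time: 22.98
ee_pos: [0.4658, 0.0147, 0.1872]
orientation: [0.13, 0.991, 0.001, -0.0]
wrist_force: [-0.4, 0.3, -0.6]
gripper_width: 0.0127
time: 23.98
ee_pos: [0.4665, 0.0145, 0.3585]
orientation: [0.13, 0.991, 0.001, 0.001]
wrist_force: [-0.3, 0.0, -0.2]
gripper_width: 0.0431
row [-0.2965, 0.0843, 0.0142] [0.0003, -0.0, -0.0833] rows>=2.5
```

```bash
python3 -m creep '[[-0.295,0.083,0.014,0,0,-0.083],[-0.295,0.083,0.014,0,0,-0.083],[-0.295,0.083,0.014,0,0,-0.083],[-0.295,0.083,0.014,0,0,-0.083],[-0.295,0.083,0.014,0,0,-0.083],[-0.295,0.083,0.014,0,0,-0.083]]' 1
python3 look.py w14
python3 - <<'E'
from h import *
import pickle
np.set_printoptions(precision=4,suppress=True)
L=lambda n:pickle.load(open(n+".pkl","rb"))
def dots(c,r):
    x0,y0,x1,y1=r;hsv=cv2.cvtColor(c["image"][y0:y1,x0:x1],cv2.COLOR_BGR2HSV)
    cn=cv2.findContours((hsv[...,2]<115).astype(np.uint8),0,1)[0];cn=max(cn,key=cv2.contourArea)
    m=np.zeros(hsv.shape[:2],np.uint8);cv2.drawContours(m,[cn],-1,1,-1)
    b=((hsv[...,2]>120)&(m>0)).astype(np.uint8);n,l,s,ce=cv2.connectedComponentsWithStats(b)
    k=sorted(range(1,n),key=lambda i:-s[i,4])[:6];print("dots",s[k,4],"hull",cv2.contourArea(cn));return ce[k]+[x0,y0],cn[:,0]+[x0,y0]
C=L("w14");D,cn=dots(C,(230,150,410,310));B=L("w2")
P=np.array([onz(C,u,v,.018)[:2] for u,v in D]);c=P.mean(0);print("disc ctr",c,np.linalg.norm(P-c,axis=1))
try:
    E,_=dots(L("w1"),(165,262,235,330));print("tri",tri([ray(C,*D.mean(0)),ray(L("w1"),*E.mean(0))]))
except Exception as e: print(e)
E2=np.array([(450,291)]);goal([c[0],c[1],.180],180)
c13=L("w13")
E
```

```text
time: 24.78
ee_pos: [0.618, 0.0166, 0.3495]
orientation: [0.0, 1.0, 0.001, -0.001]
wrist_force: [0.5, -0.5, -0.1]
gripper_width: 0.0853
dots [134 133 128 124 124 123] hull 3843.0
disc ctr [0.6193 0.018 ] [0.016  0.016  0.016  0.0159 0.016  0.016 ]
dots [61 61 58 56 55] hull 2446.5
tri (array([0.6204, 0.0176, 0.0104]), [0.000737486116071825, 0.000737486116071807])
row [-0.0029, 0.0023, 0.3397] [0.0004, -0.0005, -0.0003] rows>=2.7
```

```bash
python3 -m creep '[[-0.003,0.002,0.1,0,0,0],[-0.003,0.002,0.2,0,0,0],[-0.003,0.002,0.28,0,0,0],[-0.003,0.002,0.34,0,0,0],[-0.003,0.002,0.352,0,0,0],[-0.003,0.002,0.352,0,0,0]]' 1 30
python3 -m creep '[[0,0,0,0,0,0],[0,0,0,0,0,0],[0,0,0,0,0,0],[0,0,0,0,0,0]]' 0 30
python3 -m creep '[[0,0,-0.08,0,0,0],[0,0,-0.2,0,0,0],[0,0,-0.2,0,0,0]]'
python3 -c "
from h import *
goal([.628,.3137,.27],180)"
```

```text
time: 25.58
ee_pos: [0.6205, 0.0177, 0.1747]
orientation: [0.0, 1.0, 0.001, -0.0]
wrist_force: [0.8, -0.6, -0.6]
gripper_width: 0.0854
time: 26.08
ee_pos: [0.6212, 0.0177, 0.1757]
orientation: [0.0, 1.0, 0.0, 0.001]
wrist_force: [-1.0, -0.1, 6.8]
gripper_width: 0.055
time: 26.45
ee_pos: [0.623, 0.0175, 0.2799]
orientation: [0.0, 1.0, 0.0, 0.005]
wrist_force: [0.5, -0.2, -1.4]
gripper_width: 0.0549
row [-0.0093, 0.5925, 0.0201] [0.0001, 0.0032, -0.0002] rows>=4.7
```

The straight path passes over the bottle, so I'll raise first and then cross.

```bash
python3 -m creep '[[0,0,-0.12,0,0.003,0],[0,0.05,-0.2,0,0.003,0],[-0.007,0.592,-0.2,0,0.003,0],[-0.007,0.592,-0.2,0,0.003,0],[-0.007,0.592,-0.2,0,0.003,0],[-0.007,0.592,-0.2,0,0.003,0],[-0.007,0.592,-0.2,0,0.003,0],[-0.007,0.592,-0.2,0,0.003,0],[-0.007,0.592,-0.1,0,0.003,0],[-0.007,0.592,0,0,0.003,0],[-0.007,0.592,0.02,0,0.003,0],[-0.007,0.592,0.02,0,0.003,0]]'
python3 look.py w15; python3 -c "
from h import *
goal([.6295,.3137,.185],180)"
```

```text
time: 27.95
ee_pos: [0.6247, 0.3123, 0.2646]
orientation: [0.001, 1.0, 0.0, -0.005]
wrist_force: [0.1, -0.4, -0.0]
gripper_width: 0.0547
row [-0.0099, 0.0013, 0.1619] [0.0006, -0.0027, -0.0006] rows>=1.3
```

View pics/w15.png

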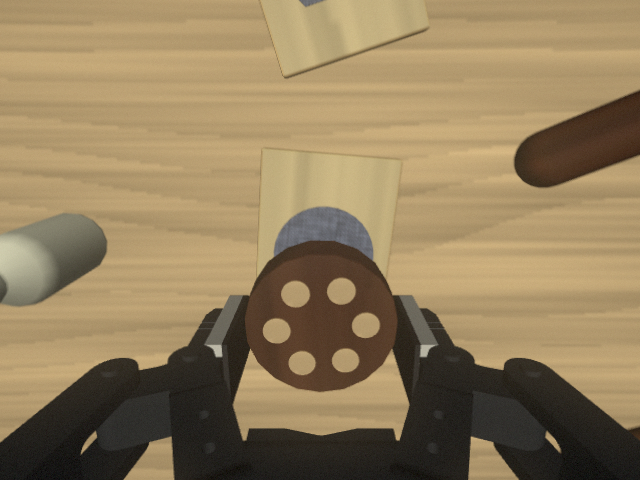

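The cap is held, with its dots' centre at about (321,328). Its mark is partly visible below it at (324,207–255).

```bash
python3 -c "
from h import *
import pickle
C=pickle.load(open('w15.pkl','rb'))
d=np.mean([onz(C,u,v,.107) for u,v in [(295,294),(341,291),(366,325),(345,360),(302,363),(277,330)]],axis=0)
m=onz(C,324,207,.008);m[0]+=.0295;l=onz(C,274,250,.008);r=onz(C,374,250,.008);print(d,m,l,r,np.linalg.norm(l-r))"
```

```text
[0.62097983 0.31346109 0.107     ] [0.62681646 0.3153735  0.008     ] [0.62353236 0.28538517 0.008     ] [0.62363675 0.34540279 0.008     ] 0.06001771035325495
```

```bash
python3 -m creep '[[-0.012,0.003,0.06,0,-0.0027,0],[-0.012,0.003,0.12,0,-0.0027,0],[-0.012,0.003,0.158,0,-0.0027,0],[-0.012,0.003,0.158,0,-0.0027,0],[-0.012,0.003,0.158,0,-0.0027,0]]'
python3 -c "
from h import *
goal([.6285,.3145,.1850],180)"
```

```text
time: 28.62
ee_pos: [0.6301, 0.3154, 0.1868]
orientation: [0.0, 1.0, 0.001, 0.0]
wrist_force: [-0.0, -0.3, -1.7]
gripper_width: 0.0546
row [0.0033, -0.0019, 0.0037] [0.0006, 0.0, -0.0003] rows>=0.0
```

```bash
python3 -m creep '[[0,0,0.003,0,0,0],[0,0,0.003,0,0,0],[0,0,0.003,0,0,0]]'
python3 -m creep '[[0,0,0,0,0,0],[0,0,0,0,0,0],[0,0,0,0,0,0],[0,0,-0.08,0,0,0],[0,0,-0.2,0,0,0],[0,0,-0.3,0,0,0],[0,0,-0.4,0,0,0],[0.3,0,-0.45,0,0,0],[0.3,0,-0.45,0,0,0],[0.3,0,-0.45,0,0,0],[0.3,0,-0.45,0,0,0]]' 1
python3 look.py w16; python3 -c "
from h import *
goal([.44,.15,.45],180)"
```

```text
time: 29.0
ee_pos: [0.6295, 0.3152, 0.184]
orientation: [0.0, 1.0, 0.001, -0.001]
wrist_force: [1.0, 0.2, -0.9]
gripper_width: 0.0546
time: 30.38
ee_pos: [0.4783, 0.3153, 0.4101]
orientation: [-0.0, 1.0, 0.001, -0.0]
wrist_force: [-0.1, -0.9, 0.5]
gripper_width: 0.0855
row [0.0794, -0.3305, -0.0811] [0.0005, -0.0001, -0.0] rows>=2.8
```

View pics/w16.png

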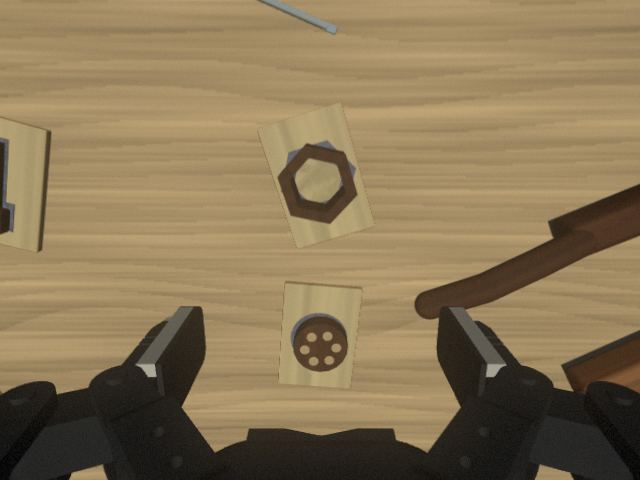

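The ring at (318,183) and cap at (321,348) lie on their boards. Parallax makes them look shifted, so I'll check by rays at their top heights, with the peg and block from view w13.

Run:
```python
from h import *
import pickle
np.set_printoptions(precision=4,suppress=True)
L=lambda n:pickle.load(open(n+".pkl","rb"))
C=L("w16")
f=lambda pts,z:np.mean([onz(C,u,v,z)[:2] for u,v in pts],axis=0)
print("disc",f([(313,337),(328,336),(336,348),(329,361),(314,361),(306,349)],.026),"board ~(.628,.3140)")
P=[(309,145),(347,156),(357,192),(329,223),(290,213),(278,180)]
print("ring",f(P,.048),"board ~(.458,.3137)")
print("hexboard corners ctr",f([(258,129),(341,103),(374,226),(298,248)],.008),"discboard",f([(286,282),(362,289),(350,389),(279,384)],.008))
W=L("w13");hsv=cv2.cvtColor(W["image"],cv2.COLOR_BGR2HSV);m=(hsv[...,2]<100).astype(np.uint8);m[:, :0]=0
n,l,s,ce=cv2.connectedComponentsWithStats(m)
for i in range(1,n):
    if s[i,4]>800: print(s[i],ce[i])
S=cam("scene");pickle.dump(S,open("s2.pkl","wb"));a=S["image"]
cv2.imwrite("pics/final.png",cv2.resize(a[170:380,270:540],None,fx=2.8,fy=2.8,interpolation=cv2.INTER_CUBIC))
cv2.imwrite("pics/w13v.png",W["image"])
```

```text
disc [0.6276 0.3174] board ~(.628,.3140)
ring [0.4577 0.3147] board ~(.458,.3137)
hexboard corners ctr [0.4584 0.3145] discboard [0.626  0.3155]
[ 302  157   37  104 2352] [320.148  216.6667]
[  85  191  114  123 7393] [143.4871 252.2137]
[    0   293   640   187 61424] [316.8297 417.9538]
```

View pics/final.png

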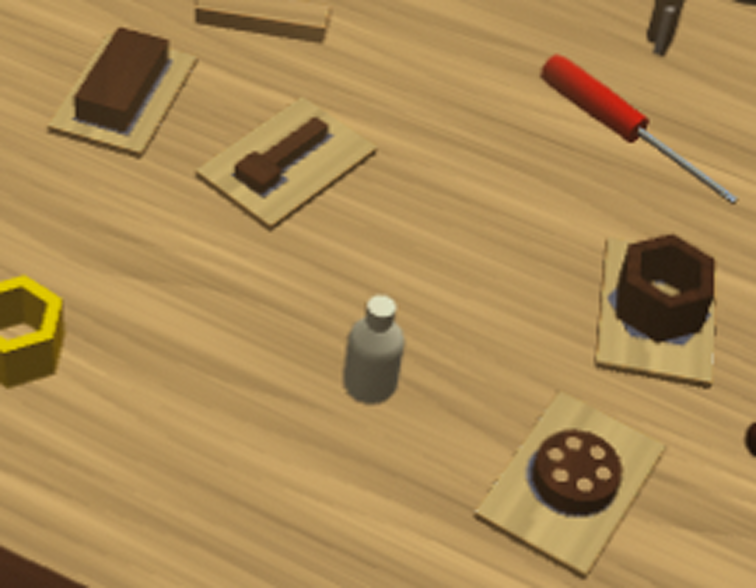

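All four parts sit on their boards. I'll run one last numeric check of the peg and block from w13, then hand in.

Run:
```python
from h import *
import pickle
W=pickle.load(open("w13.pkl","rb"));hsv=cv2.cvtColor(W["image"],cv2.COLOR_BGR2HSV);m=(hsv[...,2]<100).astype(np.uint8)
n,l,s,ce=cv2.connectedComponentsWithStats(m)
for nm,z,px in(("peg",.022,(320,216)),("block",.032,(143,252))):
    k=min(range(1,n),key=lambda i:np.hypot(*(ce[i]-px)));cn=max(cv2.findContours((l==k).astype(np.uint8),0,1)[0],key=cv2.contourArea)[:,0].astype(float)
    P=np.array([onz(W,u,v,z)[:2]*1000 for u,v in cn],np.float32);print(nm,cv2.minAreaRect(P))
print("want peg (463.5,16.5) -15 ; block (462,-131) 9"); s=get_state();print(s["time"],s["wrist_force"])
from station import finish_job; print(finish_job())
```

```text
peg ((462.9335632324219, 16.203847885131836), (29.411745071411133, 83.00961303710938), 75.05469512939453)
block ((459.9358825683594, -125.19424438476562), (89.41557312011719, 54.06401062011719), 8.75318431854248)
want peg (463.5,16.5) -15 ; block (462,-131) 9
30.475 [1.00109549 0.44374875 0.45793314]
the job is handed in; nothing more can be done
None
```

The job is handed in, at 30.5 s on the robot's clock. I tipped the hold-down finger right back by its tab first; it stayed open and the block did not move. I then laid the block, ring, peg and cap on their boards in that order.

Last checks against the limits of 12 mm and 11 degrees:

| Part | Distance from its mark | Direction |
|---|---|---|
| Ring | about 1 mm | does not matter |
| Cap | 2–3 mm | does not matter |
| Peg | under 1 mm, head on the head mark | within 0.1 degrees |
| Block | about 6 mm as measured | within 0.3 degrees |

- **Block distance:** The 6 mm probably overstates it. The silhouette it came from included a side face (54 mm wide instead of 44). The closer view right after placing showed the block inside its outline, with a thin margin visible on two sides.
- **Height checks that disagreed:** The triangulated tab top (63 mm against 74) and cap top (10 mm against 18) did not match the text. I put these down to rough pixel picks and one hidden dot on the cap. I used the text's heights there, and both grasps held.
- **Not measured:** I did not measure whether the parts lie flat. The last overview showed all four lying flat on their boards.

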